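# File the turned-over lip of a microscope stage plate flush

### The job

Take the red-handled file from its cork mat and work the copper-coloured lip on the edge of the clamped stage plate forward until it lies flush: press firmly but not hard and make at least three long strokes away from the robot, lifting the file clear of the work on every return so that it never drags the lip backward. Then lay the file gently back on its mat. Touch the clamped work only with the file, and leave the brain model, the slide box and the jar alone.

Things in the scene. Friction and masses are not known exactly. Their poses are not given: they have to be found in the camera images.
- holder: Sprung bench holder fixed to the table: grey foot 130 x 110 mm, blue jaws, and a 14 mm thick (x), 70 mm wide (y) aluminium plate upright in them over the origin. Origin: centre of the foot's underside; z up; x is the forward stroke direction, across the plate's edge, away from the robot (up to 0.3 rad off world x); y runs along the edge.
- edge (a point): Nominal top of the plate's lip, over the holder's origin, 110 mm up; axes as the holder. The plate is really clamped up to 12 mm higher or lower, which no listed pose shows: find it by touch or sight. The lip is copper-coloured, flat, 14 mm across (x), 66 mm long (y), 5 mm thick.
- jaw_top (a point): Centre of the blue jaws' top, 82 mm above the table, unloaded; jaws 56 x 86 mm (x, y). The jaws carry plate and lip and give downward on a spring: nothing up to 3 N, then 4 N more per mm, hard stop after 10 mm. More than 22 N between file and work bends the plate.
- stroke_start (a point): 35 mm behind the edge point (holder -x): a good place for the file's middle at the start of a stroke. A stroke counts when the file, pressed with 3 N or more, goes from its middle 25 mm or more behind the plate's middle (holder x below -25 mm) to 25 mm or more beyond it (holder x above +25 mm).
- lip (a joint): Lip's way forward along holder +x, m. 0: overhangs the robot-side face by 9 mm; 0.009: its stop, flush. Starts at 0.0005 to 0.002. It creeps only while the file rubs on it (friction 0.48 to 0.72): the first 2 N of friction do nothing, each further N moves it 1 mm/s; 10 N pressing for 1.4 s: 4 to 7 mm. Backward rubbing drags it back; 2 mm/s or faster backward spoils it.
- file: Hand file, 0.24 to 0.39 kg: dark steel blade 150 x 26 x 6 mm (x, y, z), flat underside, red block handle on its back, 60 mm long (x), 22 mm wide (y), from 6 to 52 mm above the underside. Origin: centre of the blade's underside; z up; +x to its yellow toe, which leads in a stroke. Starts on the mat, toe away from the robot, within 0.4 rad of world x.
- file_grip (a point): Middle of the file's red handle, 34 mm above the underside: where to grip it from above across its 22 mm width. Axes as the file.
- mat: Fixed cork mat 210 x 120 x 4 mm (x, y, z) on the table, where the file lies at the start and must lie at the end, with its middle within 50 mm of the mat's middle. Origin: centre of its underside.
- brain: Loose brain model on a cream foot, 90 mm across, 101 mm tall, origin at the centre of its underside. Leave alone.
- slidebox: Loose blue box for microscope slides, 85 x 100 x 34 mm, origin at the centre of its underside. Leave alone.
- jar: Loose amber specimen jar with a white cap, 64 mm across, 85 mm tall, origin at the centre of its underside. Leave alone.
Things that resemble listed ones, but are neither listed nor needed, are in the scene too. Of the things that look like the file, take the one that is farthest to the robot's right at the start.

How it is judged (in metres and radians):
On the way, in this order (a step that is already met when the one before it is completed fails the run):
1. first stroke begun: file pressed on the work with 3 N or more, its middle 25 mm or more behind the plate (contact force between file and holder above 3 N and x of file in the frame of holder below -0.025 m), for 0.02 s.
2. first stroke done: file still pressed with 3 N or more, its middle 25 mm or more in front of the plate (contact force between file and holder above 3 N and x of file in the frame of holder above 0.025 m), for 0.02 s.
3. file lifted clear of the work and drawn back before the second stroke (contact force between file and holder below 0.1 N and x of file in the frame of holder below -0.02 m), for 0.05 s.
4. second stroke begun: file pressed on the work with 3 N or more, its middle 25 mm or more behind the plate (all of step 1), for 0.02 s.
5. second stroke done: file still pressed with 3 N or more, its middle 25 mm or more in front of the plate (all of step 2), for 0.02 s.
6. file lifted clear of the work and drawn back before the third stroke (all of step 3), for 0.05 s.
7. third stroke begun: file pressed on the work with 3 N or more, its middle 25 mm or more behind the plate (all of step 4), for 0.02 s.
8. third stroke done: file still pressed with 3 N or more, its middle 25 mm or more in front of the plate (all of step 5), for 0.02 s.
At the end, for the whole second after the job is handed in: The lip lies flush (joint over 7.5 mm of its 9 mm) after at least three forward strokes, and the file lies flat and at rest on the cork mat, its middle within 50 mm of the mat's middle, released (value of joint lip above 0.0075 m and horizontal distance between file and mat below 0.05 m and height (world z) of file below 0.009 m and angle between file's own z axis and vertical below 0.1 rad and contact force between file and mat above 0.5 N and linear speed of file below 0.02 m/s); the robot touches nothing.
It fails at once if the file is dragged back over the work: pressing with over 2 N, it moves the lip backward (2 mm/s or faster) while its middle is within 22 mm of the plate's (velocity of joint lip below -0.002 m/s and contact force between file and holder above 2 N and x of file in the frame of holder between -0.022 and 0.022 m).
It fails at once if more than 22 N between the file and the clamped work (contact force between file and holder above 22 N).
It fails at once if the gripper or arm touches the clamped work (contact force between any of the fingers, the arm and holder above 1 N).
It fails at once if the file is dropped: let go with its underside more than about 20 mm above the mat (contact force between the fingers and file below 0.2 N and height (world z) of file above 0.024 m).
It fails at once if a bystander is moved by more than 15 mm (distance of any of brain, slidebox, jar from where it was at the start of the episode above 0.015 m).
It also fails if it takes over 69 s, if anything falls off the work surface, if the arm or the gripper's body presses on something with over 40 N, if the wrist force passes 120 N, or if a joint passes its speed limit or range.

### The arm

A 7-joint arm with a two-finger parallel gripper is mounted at the origin on the work surface. World frame = base frame: x ahead of the robot, y to its left, z up, the work surface at z = 0. Lengths are in mm, angles in rad, forces in N, time in s.
With the tool pointing down it reaches from about 350 to 900 mm from the base axis. Payload 8.1 kg.
Tool frame: the origin (TCP) lies midway between the tips of the shut fingers; the grasp point (between the pads) lies 19 mm behind it (robot.hold_point_z is the distance from the TCP to the grasp point, in mm); z points along the fingers, y is the line along which they close (so a half turn about z gives the same grasp; the last joint's range is limited). The gripper opens to 92 mm and grips with 3 to 60 N. Pads are 19 mm wide; open, the fingers measure 130 mm over their backs; the gripper's body (75 mm by 190 mm) begins 47 mm behind the grasp point.
Start: joints at [-0.103, 0.434, 0.025, 1.573, -0.012, 1.134, -0.075], TCP at [625.013, -0.027, 226.742] pointing down, gripper open.
Joint ranges: [-2.62, 2.62], [-0.44, 2.09], [-1.27, 1.32], [0.08, 2.57], [-1.32, 4.46], [0.12, 2], [-2.74, 2.74]. Speed limits (rad/s): [2.22, 2.22, 3.01, 3.01, 3.14, 3.14, 3.14].

### API

Orientations are given as a unit quaternion [w, x, y, z].
In Python, from workcell import robot gives the robot as it stands.
- The arm moves only by the tool servo_tool, never from a script. Its argument "series" is one flat list of numbers, 5 for each row, row after row: the closure in counts, from 0 (fully open) to 255 (shut), then the shift along the tool's x, y, z in mm, then the turn about the tool's z in degrees. In form: [fingers, tx, ty, tz, yaw, fingers, tx, ty, tz, yaw, ...]. A call has 1 to 12 rows; each row is the pose to reach, as a shift and turn from the pose commanded when the call began, along the tool's axes at that moment; what a row does not reach only later rows make up. A row lasts 1/8 s, in which the tool goes at most 62.5 mm and 10.7 degrees, less where a joint would pass 70% of its speed; a pose out of reach is approached as far as the arm can. A call with a gripper value outside its range is refused whole. The fingers move at their own pace and stop on an object; the grip force is fixed at half the most. Time passes only in rows, so rows that repeat a pose let the fingers close. It gives the time, the measured TCP pose, the force, the opening and the grip force at its end, in the units of the state.
- robot.read_state(): the state, without advancing time (a new reading comes with each control period).
- robot.capture(name): name is "scene" or "side" or "wrist"; returns a dict with "img" (400x640x3 uint8, red, green, blue), "camera_matrix" (3x3 intrinsics, pixels), "cam_to_world" (4x4, takes a point from camera to world coordinates). Camera axes: x right, y down, z forward; pixel columns grow to the right and rows downward; lengths in mm; the calibration is good to about 2 mm. A picture is of the moment at which its call begins. There is no depth.
- robot.hand_in(): hands the job in; it is judged then, once.
Trained networks look in the newest picture that a camera, given by its name, has taken for a name from the list of things; names that differ only in an ending like _2 or _b are one class to them, and where a whole thing is asked for, a point or a joint stands for the part that bears it (a point fixed in the world has none). Each returns a list of dicts, best first, with "conf" (0 to 1); they miss things now and then, are a little off and sometimes report something else, mostly with a low value. They report only what shows in the picture. A call takes as long as a camera call. They do not tell look-alikes from the thing itself.
- robot.look_for(camera, target): "bbox" ([centre column, centre row, width, height] in pixels, round what is visible of it).
- robot.mark_of(camera, target): "xy" ([column, row] in pixels: a listed point, or the origin of a listed thing).
The state is a dict: "time_s": time; "q": joint angles; "dq": joint speeds; "joint_torque": joint torques, N m; "ee_pos": TCP position; "tcp_rot": TCP orientation; "ft_force": force on the tool from outside, world axes, zero at the start; "moment": the same for the moment, N m; "opening": finger opening in mm; "grip_force": force on a finger pad.
Only numpy, scipy, OpenCV 4.12 (cv2) and the standard library are available. Lean on these libraries where they do the work, as an engineer would, in place of code of your own. Each camera call takes 0.05 s, during which the arm holds its last target. There are 200 camera calls.

## Working session

There is one attempt and no reset: what is moved stays moved. The work goes in short steps, Python scripts to look and compute and a tool call to move; the robot and the scene stay as the last step left them, time stands still between calls to the robot, and variables do not carry over. Pictures are saved under pics/ and viewed, at most 10 in all, crops included, and the job is handed in when it is done.

Besides the shell and the picture viewer there is one more tool, called after "Request:" as name(argument=value, ...), one argument or row to a line, values as JSON. servo_tool: Moves the arm, as the interface text tells. Its arguments: {"type":"object","properties":{"series":{"type":"array"}},"required":["series"]}

```bash
mkdir -p pics; cat > h.py <<'E'
import numpy as np, cv2
from workcell import robot
def cap(n,f=None):
    c=robot.capture(n)
    if f: cv2.imwrite('pics/'+f,c['img'][:,:,::-1])
    return c
def ray(c,uv):
    K=np.array(c['camera_matrix']);T=np.array(c['cam_to_world'])
    d=T[:3,:3]@np.linalg.solve(K,[uv[0],uv[1],1.]);return T[:3,3],d
def onz(c,uv,z):
    o,d=ray(c,uv);return o+d*(z-o[2])/d[2]
def proj(c,p):
    K=np.array(c['camera_matrix']);T=np.linalg.inv(np.array(c['cam_to_world']))
    q=K@(T[:3,:3]@np.asarray(p,float)+T[:3,3]);return q[:2]/q[2]
def tri(rs):
    A=0;b=0
    for o,d in rs:
        d=d/np.linalg.norm(d);P=np.eye(3)-np.outer(d,d);A=A+P;b=b+P@o
    return np.linalg.solve(A,b)
E
python3 - <<'E'
from h import *
np.set_printoptions(precision=1,suppress=True)
Z=dict(holder=0,edge=110,jaw_top=82,file=4,file_grip=38,mat=0,brain=0,slidebox=0,jar=0,stroke_start=110)
ims=[]
for n in ['scene','side']:
    c=cap(n,n+'0.png');ims.append(c['img'])
    print(n,np.array(c['cam_to_world'])[:3,3])
    for t,z in Z.items():
        for m in robot.mark_of(n,t)[:4]:
            print(t,round(m['conf'],2),np.array(m['xy']),onz(c,m['xy'],z))
print(robot.read_state())
E
```

```text
scene [ 926.7  383.1 1044.9]
holder 0.87 [371.  289.9] [542.1 224.5   0. ]
edge 0.85 [376.3 268.7] [539.3 221.3 110. ]
jaw_top 0.87 [374.1 276.1] [544.  223.2  82. ]
file 0.86 [375.9 195.5] [340.2  82.6   4. ]
file 0.8 [306.1 224.9] [517.    7.6   4. ]
file 0.63 [456.8 205.3] [230.4 249.5   4. ]
file 0.52 [253.1 181.3] [ 512.6 -175.7    4. ]
file_grip 0.84 [380.5 188.1] [335.2  87.9  38. ]
file_grip 0.63 [455.9 203.4] [250.1 249.3  38. ]
file_grip 0.57 [305.3 215. ] [512.    0.9  38. ]
file_grip 0.5 [252.5 175.9] [ 515.9 -169.8   38. ]
mat 0.56 [258.2 178.4] [ 496.2 -174.4    0. ]
brain 0.62 [252.4 173.8] [ 496.  -195.4    0. ]
slidebox 0.95 [225.7 294.3] [763.6 -11.5   0. ]
jar 0.63 [172.5 242.2] [ 757.7 -198.5    0. ]
stroke_start 0.94 [391.6 262.4] [507.2 236.5 110. ]
side [ -60.1 -689.1  675.5]
holder 0.66 [280.3 191.2] [547.3 222.3   0. ]
edge 0.74 [277.7 160.1] [537.8 211.5 110. ]
jaw_top 0.83 [276.1 166.7] [540.9 226.3  82. ]
file 0.95 [241.7 244.7] [328.  76.   4.]
file 0.74 [364.8 263. ] [ 509.7 -164.5    4. ]
file 0.68 [321.3 229.4] [515.9  -1.4   4. ]
file 0.61 [177.5 229. ] [235.8 237.1   4. ]
file_grip 0.77 [237.9 233.4] [324.   80.2  38. ]
file_grip 0.65 [370.7 251.7] [ 518.1 -172.3   38. ]
file_grip 0.65 [319.6 218.3] [513.3   2.   38. ]
file_grip 0.65 [173.8 213. ] [243.  260.8  38. ]
mat 0.82 [364.9 265.8] [ 506.4 -168.4    0. ]
brain 0.94 [333.4 169.2] [753.4 221.5   0. ]
slidebox 0.68 [389.6 196.4] [770.1  -3.    0. ]
jar 0.58 [442.8 233. ] [ 744.7 -207.2    0. ]
stroke_start 0.55 [269.2 158.3] [526.  235.6 110. ]
{'time_s': 1.1, 'q': array([-0.1,  0.4,  0. ,  1.6, -0. ,  1.1, -0.1]), 'dq': array([ 0., -0., -0., -0.,  0., -0.,  0.]), 'joint_torque': array([ -0. , -66.8,   1. , -31.5,  -0.1,   0. ,  -0. ]), 'ee_pos': array([625. ,  -0. , 226.7]), 'tcp_rot': array([0. , 0.7, 0.7, 0. ]), 'ft_force': array([0.8, 1.1, 0.5]), 'moment': array([0., 0., 0.]), 'grip_force': 0.0, 'opening': 91.64614641595291}
```

View pics/scene0.png

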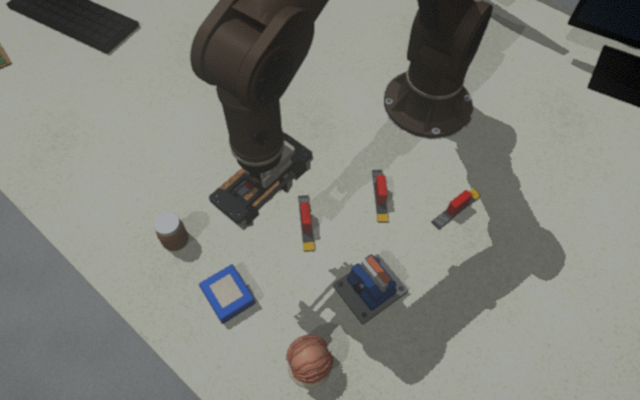

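View pics/side0.png

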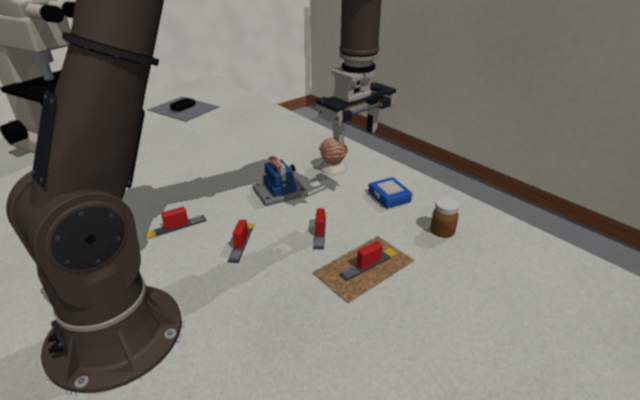

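The side view shows four look-alikes: (365,263) on the cork mat, (321,229), (241,244) and (177,229), all on the bare table. The one on the mat is farthest to the robot's right (y≈-168), so that is my choice. In the scene view the arm hides it. The holder is at scene (371,290). I'll go above the mat and check with the wrist camera.

Request:
servo_tool(
  series=[0,-40,-25,0,10,0,-80,-50,0,20,0,-120,-80,0,30,0,-168,-113,0,40,0,-168,-113,0,50,0,-168,-113,0,60,0,-168,-113,0,70,0,-168,-113,0,80,0,-168,-113,0,90,0,-168,-113,0,90,0,-168,-113,0,90],
)

```text
time_s: 2.48
ee_pos: [512.0, -167.9, 226.8]
tcp_rot: [0.0, 1.0, 0.002, 0.0]
ft_force: [-1.0, 0.3, -0.2]
opening: 91.3
grip_force: 0.0
```

```bash
python3 - <<'E'
from h import *
np.set_printoptions(precision=2,suppress=True)
s=robot.read_state();print(s['time_s'],s['ee_pos'],s['tcp_rot'],s['ft_force'])
w=cap('wrist','w1.png');print(np.array(w['cam_to_world']))
for t,z in dict(file=4,file_grip=38,mat=0).items():
    for m in robot.mark_of('wrist',t)[:2]: print(t,m['conf'],np.array(m['xy']),onz(w,m['xy'],z))
im=w['img'].astype(int);r,g,b=im[...,0],im[...,1],im[...,2]
hsv=cv2.cvtColor(w['img'],cv2.COLOR_RGB2HSV)
red=((r>130)&(g<70)&(b<70)).astype(np.uint8)
yel=((hsv[...,0]>20)&(hsv[...,0]<35)&(hsv[...,1]>150)&(hsv[...,2]>120)).astype(np.uint8)
for nm,mk,z in(('red',red,56),('yel',yel,10)):
    n,l,st,ce=cv2.connectedComponentsWithStats(mk)
    i=1+np.argmax(st[1:,4]);pts=np.argwhere(l==i)[:,::-1].astype(np.float32)
    box=cv2.boxPoints(cv2.minAreaRect(pts))
    print(nm,st[i],ce[i],onz(w,ce[i],z));print(np.array([onz(w,p,z)[:2] for p in box]))
E
```

```text
2.475 [ 512.02 -167.94  226.76] [0. 1. 0. 0.] [-1.01  0.35 -0.22]
[[   0.     -0.95   -0.3   592.31]
 [  -1.     -0.     -0.   -168.23]
 [   0.      0.3    -0.95  383.82]
 [   0.      0.      0.      1.  ]]
file 0.79 [325.6 171.3] [ 512.16 -174.91    4.  ]
file 0.7 [184.3 169.1] [514.08  -6.2    4.  ]
file_grip 0.8 [325.6 181. ] [ 508.49 -174.41   38.  ]
file_grip 0.64 [168.6 176.3] [513.    -2.56  38.  ]
red [317 154  23  54 961] [327.99 180.13] [ 513.79 -176.57   56.  ]
[[ 484.96 -164.55]
 [ 541.99 -169.42]
 [ 540.37 -188.13]
 [ 483.17 -184.22]]
yel [320 106  25  20 430] [331.62 115.44] [ 577.05 -180.95   10.  ]
[[ 568.09 -167.08]
 [ 587.76 -168.69]
 [ 585.8  -194.72]
 [ 566.06 -193.53]]
```

View pics/w1.png

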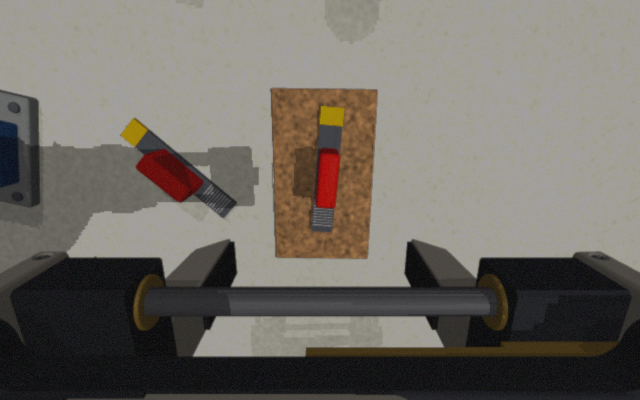

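The wrist view confirms it: the red file lies on the cork mat at (328,180), toe (yellow, 332,115) away from the robot. The look-alike at (170,175) lies on bare table. The file's yaw is about -4°.

Request:
servo_tool(
  series=[0,0,8,40,4,0,0,8,90,4,0,0,8,140,4,0,0,8,180,4,0,0,8,200,4,0,0,8,207,4,0,0,8,207,4,255,0,8,207,4,255,0,8,207,4,255,0,8,207,4,255,0,8,207,4,255,0,8,207,4],
)

```text
time_s: 4.18
ee_pos: [512.0, -176.0, 19.8]
tcp_rot: [-0.0, 0.999, -0.035, 0.0]
ft_force: [1.0, -0.4, -0.2]
opening: 46.4
grip_force: 0.0
```

Request:
servo_tool(
  series=[255,0,0,0,0,255,0,0,0,0,255,0,0,0,0,255,0,0,0,0,255,0,0,0,0,255,0,0,0,0,255,0,0,-5,0,255,0,0,-15,0,255,0,0,-50,0,255,0,0,-100,0,255,0,0,-150,0,255,0,0,-200,0],
)

```text
time_s: 5.68
ee_pos: [511.4, -176.1, 222.0]
tcp_rot: [0.0, 0.999, -0.035, 0.0]
ft_force: [0.8, 0.3, -3.9]
opening: 21.9
grip_force: 30.0
```

```bash
python3 - <<'E'
from h import *
np.set_printoptions(precision=2,suppress=True)
s=robot.read_state();print(s)
w=cap('wrist','w2.png')
for n in ['scene','side','wrist']:
    c=cap(n,n+'2.png')
    for t,z in dict(holder=0,edge=110,jaw_top=82,mat=0,file_grip=s['ee_pos'][2]+19,file=s['ee_pos'][2]-15).items():
        for m in robot.mark_of(n,t)[:1]: print(n,t,round(m['conf'],2),np.array(m['xy']),onz(c,m['xy'],z))
E
```

```text
{'time_s': 5.675, 'q': array([-0.09,  0.31,  0.42,  1.81, -0.14,  1.05, -1.26]), 'dq': array([-0.15, -0.43,  0.13, -0.51,  0.24,  0.9 , -0.21]), 'joint_torque': array([  2.09, -51.56,   5.14, -28.6 ,  -0.33,  -1.62,   0.42]), 'ee_pos': array([ 511.43, -176.13,  221.98]), 'tcp_rot': array([ 0.  ,  1.  , -0.04,  0.  ]), 'ft_force': array([ 0.76,  0.28, -3.88]), 'moment': array([ 0.06,  0.02, -0.01]), 'grip_force': 29.982392191886902, 'opening': 21.89474133439496}
scene holder 0.9 [372.2 291. ] [542.4  228.15   0.  ]
scene edge 0.57 [373.  267.6] [541.85 214.78 110.  ]
scene mat 0.69 [258.1 178.3] [ 496.13 -174.78    0.  ]
scene file_grip 0.89 [457.5 203.4] [384.46 278.59 240.98]
scene file 0.87 [244.5 125.1] [ 501.75 -184.61  206.98]
side holder 0.66 [280.8 189.7] [553.29 228.17   0.  ]
side edge 0.62 [276.6 156.5] [547.96 231.17 110.  ]
side jaw_top 0.76 [277.1 167.4] [540.69 221.15  82.  ]
side mat 0.63 [362.9 264.6] [ 505.83 -162.46    0.  ]
side file_grip 0.86 [174.1 214.1] [145.5  -45.19 240.98]
side file 0.95 [241.3 246.5] [ 207.66 -158.99  206.98]
wrist mat 0.25 [317.2 278.2] [ 369.81 -162.74    0.  ]
wrist file_grip 0.86 [126.1 329.5] [489.75 -77.64 240.98]
wrist file 0.95 [140.1 311.2] [476.71 -63.29 206.98]
```

Request:
servo_tool(
  series=[255,-9,-40,0,0,255,-18,-85,0,0,255,-30,-130,0,0,255,-40,-175,0,0,255,-50,-220,0,0,255,-60,-265,0,0,255,-70,-310,0,0,255,-80,-350,0,0,255,-89,-380,0,0,255,-89,-396,0,0,255,-89,-396,0,0,255,-89,-396,0,0],
)

```text
time_s: 8.28
ee_pos: [451.4, 223.6, 219.7]
tcp_rot: [0.0, 0.999, -0.036, 0.0]
ft_force: [-0.8, -1.0, -3.6]
opening: 22.1
grip_force: 30.0
```

```bash
python3 - <<'E'
from h import *
np.set_printoptions(precision=2,suppress=True)
s=robot.read_state();print(s['time_s'],s['ee_pos'],s['tcp_rot'],s['ft_force'],s['moment'])
w=cap('wrist','w3.png');np.save('w3.npy',np.array([w['camera_matrix'],np.array(w['cam_to_world'])],dtype=object),allow_pickle=True)
for t,z in dict(holder=0,edge=110,jaw_top=82).items():
    for m in robot.mark_of('wrist',t)[:2]: print(t,round(m['conf'],2),np.array(m['xy']),onz(w,m['xy'],z))
E
```

```text
8.275 [451.39 223.57 219.67] [ 0.    1.   -0.04  0.  ] [-0.8  -1.03 -3.55] [ 0.01  0.12 -0.02]
holder 0.56 [320.6  88.1] [545.04 215.65   0.  ]
edge 0.83 [320.4  88.1] [541.09 216.27 110.  ]
jaw_top 0.84 [319.1  87.4] [542.75 217.25  82.  ]
```

View pics/w3.png

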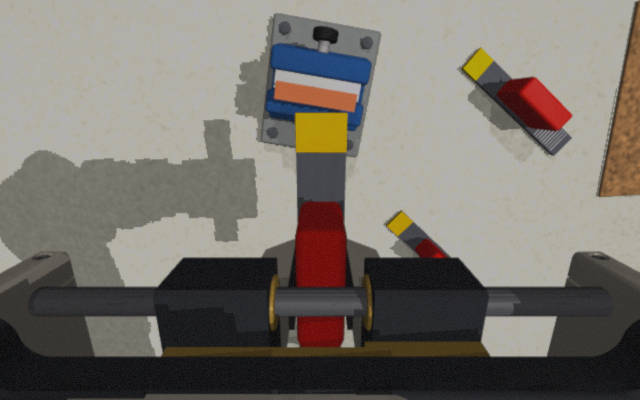

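The wrist view shows the held file (yellow toe 321,132) in line with the tool. The copper lip runs from about (275,90) to (357,102), with the bare plate top in front of it, rotated clockwise. I'll measure the yaw, height and position.

```bash
python3 - <<'E'
from h import *
np.set_printoptions(precision=2,suppress=True)
out={}
def seg(c,lo,hi,roi):
    h=cv2.cvtColor(c['img'],cv2.COLOR_RGB2HSV);m=cv2.inRange(h,lo,hi);k=np.zeros_like(m);x0,x1,y0,y1=roi;k[y0:y1,x0:x1]=m[y0:y1,x0:x1]
    n,l,st,ce=cv2.connectedComponentsWithStats(k);i=1+np.argmax(st[1:,4])
    pts=np.argwhere(l==i)[:,::-1].astype(np.float32);return pts,cv2.minAreaRect(pts),cv2.boxPoints(cv2.minAreaRect(pts))
rois=dict(wrist=(250,390,50,130),scene=(340,410,240,310),side=(255,305,145,180))
cs={};
for n in rois:
    c=cap(n,n+'4.png');cs[n]=c
    p,r,b=seg(c,(3,90,90),(16,255,255),rois[n]);print(n,len(p),r);print(b.ravel());out[n]=(r,b)
w=cs['wrist']
r,b=out['wrist']
for z in(93,100,105,110,115,122):
    W=np.array([onz(w,q,z)[:2] for q in b]);e=[np.linalg.norm(W[i]-W[(i+1)%4]) for i in range(4)]
    i=int(np.argmax(e));d=W[(i+1)%4]-W[i];print(z,W.mean(0),max(e),min(e),np.degrees(np.arctan2(d[1],d[0])))
print(tri([ray(w,out['wrist'][0][0]),ray(cs['side'],out['side'][0][0])]),tri([ray(w,out['wrist'][0][0]),ray(cs['scene'],out['scene'][0][0])]),tri([ray(cs[n],out[n][0][0]) for n in cs]))
a=[cv2.resize(w['img'][50:130,250:390],None,fx=4,fy=4),cv2.resize(cs['scene']['img'][235:315,320:460],None,fx=4,fy=4),cv2.resize(cs['side']['img'][135:215,235:375],None,fx=4,fy=4)]
img=np.zeros((600,800,3),np.uint8)
cv2.imwrite('pics/c4.png',cv2.resize(np.vstack(a),None,fx=.62,fy=.62)[:,:,::-1])
E
```

```text
wrist 1490 ((315.70611572265625, 95.72657012939453), (81.88607788085938, 18.436954498291016), 9.659893035888672)
[273.8   97.94 276.89  79.77 357.62  93.51 354.52 111.68]
scene 202 ((377.9836120605469, 269.1802978515625), (31.240997314453125, 6.401844024658203), 50.19442367553711)
[365.52 259.23 370.44 255.13 390.44 279.13 385.52 283.23]
side 58 ((274.7500305175781, 161.75), (13.435027122497559, 4.242640495300293), 45.0)
[268.5 158.5 271.5 155.5 281.  165.  278.  168. ]
93 [535.68 221.08] 68.76912534583634 14.593056718748583 76.65445435083844
100 [535.57 220.99] 67.07315499942743 14.23316568721374 76.6544543508383
105 [535.49 220.94] 65.86174760913538 13.976100664688786 76.65445435083826
110 [535.41 220.88] 64.65034021884321 13.719035642163945 76.65445435083842
115 [535.33 220.82] 63.43893282855113 13.461970619639112 76.65445435083838
122 [535.22 220.74] 61.74296248214217 13.102079588104267 76.65445435083844
[535.1  221.5  101.77] [535.18 222.23 102.45] [534.95 222.19 101.59]
```

View pics/c4.png

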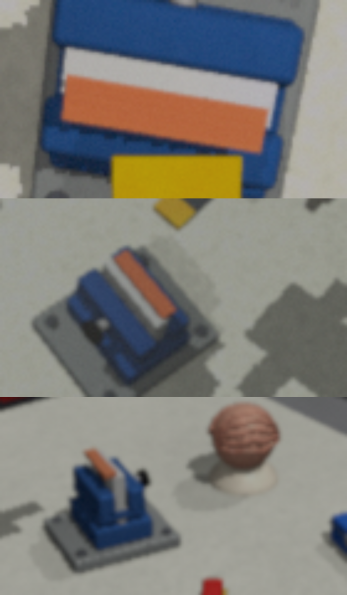

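Lip centre is about (535,221.5), top z≈102. Holder yaw is about -13.3° and its origin about (543,220). I'll go to the stroke start, above the work.

Request:
servo_tool(
  series=[255,20,-3,0,5,255,40,-6,15,9,255,54,-9,40,9,255,54,-9,65,9,255,54,-9,85,9,255,54,-9,91,9,255,54,-9,91,9,255,54,-9,91,9],
)

```text
time_s: 9.62
ee_pos: [506.0, 230.7, 129.7]
tcp_rot: [-0.0, 0.994, -0.113, 0.001]
ft_force: [1.3, 1.3, -3.2]
opening: 21.8
grip_force: 30.0
```

```bash
python3 - <<'E'
from h import *
np.set_printoptions(precision=3,suppress=True)
for i in range(3):
    w=cap('side','s5.png') if i==0 else cap('side')
    s=robot.read_state();print(s['time_s'],s['ee_pos'],s['tcp_rot'],s['ft_force'],s['moment'])
E
```

```text
9.675 [505.947 230.717 129.664] [-0.001  0.994 -0.113  0.001] [ 1.208 -1.137 -4.597] [ 0.036  0.179 -0.001]
9.725 [505.83  230.71  129.576] [-0.     0.994 -0.113  0.001] [ 0.304  0.032 -3.595] [ 0.108  0.119 -0.007]
9.775 [505.755 230.653 129.473] [-0.     0.994 -0.113  0.001] [-0.243  0.268 -3.775] [ 0.096  0.137 -0.   ]
```

Request:
servo_tool(
  series=[255,0,1,3,0,255,0,2,6,0,255,0,2,8,0,255,0,2,8,0],
)

```text
time_s: 10.28
ee_pos: [504.8, 228.4, 120.5]
tcp_rot: [0.0, 0.994, -0.113, -0.0]
ft_force: [-0.4, 0.2, -3.4]
opening: 21.9
grip_force: 30.0
```

Request:
servo_tool(
  series=[255,0,0,1,0,255,0,0,2,0,255,0,0,2,0],
)

```text
time_s: 10.65
ee_pos: [505.0, 228.6, 119.0]
tcp_rot: [-0.0, 0.994, -0.113, 0.0]
ft_force: [-1.1, -1.1, -0.5]
opening: 21.6
grip_force: 30.0
```

Request:
servo_tool(
  series=[255,0,0,1,0,255,0,0,1,0],
)

```text
time_s: 10.9
ee_pos: [505.0, 228.6, 118.0]
tcp_rot: [-0.0, 0.994, -0.113, 0.0]
ft_force: [-2.4, -0.4, 3.5]
opening: 22.3
grip_force: 30.0
```

```bash
python3 - <<'E'
from h import *
np.set_printoptions(precision=2,suppress=True)
for i in range(3):
    w=cap('side','s6.png') if i==0 else cap('side')
    s=robot.read_state();print(s['time_s'],s['ee_pos'],s['tcp_rot'],s['ft_force'],s['moment'])
E
```

```text
10.95 [505.03 228.59 118.02] [-0.    0.99 -0.11  0.  ] [-2.65 -0.47  4.3 ] [-0.09  0.49  0.07]
11.0 [505.04 228.58 118.01] [-0.    0.99 -0.11  0.  ] [-1.55 -0.58  4.24] [-0.12  0.45 -0.01]
11.05 [505.02 228.59 117.96] [-0.    0.99 -0.11  0.  ] [-0.91  0.04  4.34] [-0.1   0.46 -0.03]
```

Contact at TCP z≈119, now about 8 N. First stroke.

Request:
servo_tool(
  series=[255,5,0,0.5,0,255,12,0,0.5,0,255,19,0,0.5,0,255,26,0,0.5,0,255,33,0,0.5,0,255,40,0,0.5,0,255,47,0,0.5,0,255,54,0,0.5,0,255,61,0,0.5,0,255,68,0,0.5,0,255,75,0,0.5,0,255,79,0,0.5,0],
)

```text
time_s: 12.55
ee_pos: [581.5, 211.2, 117.2]
tcp_rot: [-0.0, 0.994, -0.113, -0.001]
ft_force: [-3.3, 1.3, 5.1]
opening: 22.3
grip_force: 30.0
```

Request:
servo_tool(
  series=[255,1,0,-5,0,255,1,0,-14,0,255,1,0,-20,0,255,-20,0,-20,0,255,-40,0,-20,0,255,-60,0,-20,0,255,-79,0,-20,0,255,-79,0,-20,0,255,-79,0,-20,0],
)

```text
time_s: 13.68
ee_pos: [505.6, 228.4, 137.6]
tcp_rot: [-0.0, 0.994, -0.113, 0.001]
ft_force: [0.7, -0.1, -3.5]
opening: 21.8
grip_force: 30.0
```

```bash
python3 - <<'E'
from h import *
np.set_printoptions(precision=2,suppress=True)
cs=[cap('side','s7.png'),cap('scene','sc7.png'),cap('wrist','w7.png')]
s=robot.read_state();print(s['time_s'],s['ee_pos'],s['tcp_rot'],s['ft_force'],s['moment'])
a=[cv2.resize(cs[0]['img'][130:210,220:340],(600,400)),cv2.resize(cs[1]['img'][220:300,320:440],(600,400))]
cv2.imwrite('pics/c7.png',cv2.resize(np.vstack(a),(450,600))[:,:,::-1])
E
```

```text
13.825 [505.67 228.15 137.28] [ 0.    0.99 -0.11  0.  ] [ 0.45  0.08 -3.45] [0.09 0.14 0.05]
```

View pics/c7.png

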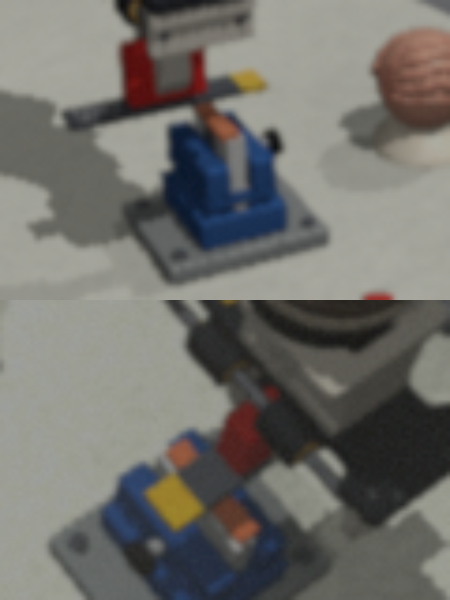

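The side and scene crops show the file level above the work and the lip part-way forward. Second stroke.

Request:
servo_tool(
  series=[255,0,0,8,0,255,0,0,15,0,255,0,0,18,0,255,0,0,19.5,0,255,0,0,19.5,0,255,0,0,19.5,0],
)

```text
time_s: 14.58
ee_pos: [504.9, 228.2, 118.1]
tcp_rot: [0.0, 0.994, -0.113, 0.0]
ft_force: [-3.4, -2.6, 4.9]
opening: 21.9
grip_force: 30.0
```

Request:
servo_tool(
  series=[255,5,0,0.5,0,255,12,0,0.5,0,255,19,0,0.5,0,255,26,0,0.5,0,255,33,0,0.5,0,255,40,0,0.5,0,255,47,0,0.5,0,255,54,0,0.5,0,255,61,0,0.5,0,255,68,0,0.5,0,255,75,0,0.5,0,255,79,0,0.5,0],
)

```text
time_s: 16.08
ee_pos: [582.3, 210.7, 117.3]
tcp_rot: [-0.0, 0.994, -0.113, -0.0]
ft_force: [-4.0, 1.9, 4.8]
opening: 21.6
grip_force: 30.0
```

Request:
servo_tool(
  series=[255,1,0,-5,0,255,1,0,-14,0,255,1,0,-20,0,255,-20,0,-20,0,255,-40,0,-20,0,255,-60,0,-20,0,255,-79,0,-20,0,255,-79,0,-20,0,255,-79,0,-20,0],
)

```text
time_s: 17.2
ee_pos: [505.6, 228.4, 137.6]
tcp_rot: [-0.0, 0.994, -0.113, 0.001]
ft_force: [0.2, 1.1, -4.1]
opening: 22.3
grip_force: 30.0
```

Request:
servo_tool(
  series=[255,0,0,8,0,255,0,0,15,0,255,0,0,18,0,255,0,0,19.5,0,255,0,0,19.5,0,255,0,0,19.5,0],
)

```text
time_s: 17.95
ee_pos: [504.9, 228.2, 118.1]
tcp_rot: [0.0, 0.994, -0.113, 0.0]
ft_force: [-3.2, -2.4, 4.6]
opening: 21.9
grip_force: 30.0
```

Request:
servo_tool(
  series=[255,5,0,0.5,0,255,12,0,0.5,0,255,19,0,0.5,0,255,26,0,0.5,0,255,33,0,0.5,0,255,40,0,0.5,0,255,47,0,0.5,0,255,54,0,0.5,0,255,61,0,0.5,0,255,68,0,0.5,0,255,75,0,0.5,0,255,79,0,0.5,0],
)

```text
time_s: 19.45
ee_pos: [582.3, 210.7, 117.3]
tcp_rot: [-0.0, 0.994, -0.113, -0.0]
ft_force: [-4.4, 1.0, 4.8]
opening: 22.0
grip_force: 30.0
```

Request:
servo_tool(
  series=[255,1,0,-5,0,255,1,0,-15,0,255,1,0,-35,0,255,-20,0,-70,0,255,-50,0,-100,0,255,-90,0,-102,0,255,-120,0,-102,0,255,-132,0,-102,0,255,-132,0,-102,0,255,-132,0,-102,0],
)

```text
time_s: 20.7
ee_pos: [454.6, 239.9, 219.4]
tcp_rot: [0.0, 0.994, -0.114, 0.001]
ft_force: [-0.3, -0.1, -3.7]
opening: 21.8
grip_force: 30.0
```

```bash
python3 - <<'E'
from h import *
np.set_printoptions(precision=2,suppress=True)
w=cap('wrist','w8.png');s=robot.read_state();print(s['time_s'],s['ee_pos'],s['tcp_rot'],s['ft_force'])
cv2.imwrite('pics/c8.png',cv2.resize(w['img'][0:200,200:440],(720,600),interpolation=cv2.INTER_CUBIC)[:,:,::-1])
E
```

```text
20.75 [454.51 239.91 219.24] [ 0.    0.99 -0.11  0.  ] [ 1.02 -0.3  -4.32]
```

View pics/c8.png

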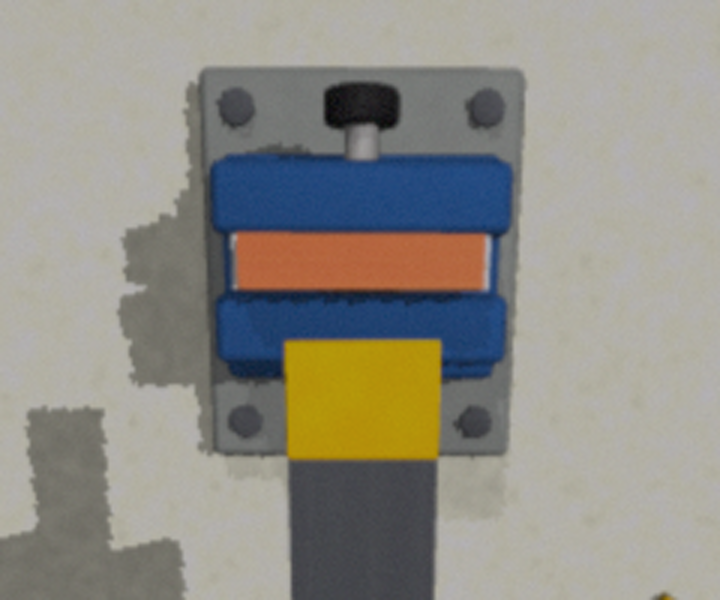

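The crop shows copper across the whole plate top between (232,232) and (490,290), with no bare plate left in front, so the lip is flush. Now back to the mat.

Request:
servo_tool(
  series=[255,10,30,0,0,255,25,70,0,-2,255,42,115,0,-4,255,60,160,0,-6,255,78,205,0,-8,255,95,250,0,-9,255,112,295,0,-9,255,130,340,0,-9,255,144,375,0,-9,255,151,391,0,-9,255,151,391,0,-9,255,151,391,0,-9],
)

```text
time_s: 22.25
ee_pos: [512.5, -173.2, 219.0]
tcp_rot: [-0.0, 0.999, -0.034, -0.0]
ft_force: [0.6, 1.4, -3.9]
opening: 21.7
grip_force: 30.0
```

Request:
servo_tool(
  series=[255,0,0,40,0,255,0,0,90,0,255,0,0,140,0,255,0,0,175,0,255,0,0,188,0,255,0,0,193,0,255,0,0,193,0,255,0,0,193,0],
)

```text
time_s: 23.25
ee_pos: [513.4, -174.7, 27.5]
tcp_rot: [0.0, 0.999, -0.035, 0.001]
ft_force: [0.7, 0.1, -4.1]
opening: 21.7
grip_force: 30.0
```

Request:
servo_tool(
  series=[255,0,0,3,0,255,0,0,5,0,255,0,0,6.5,0,255,0,0,6.5,0,255,0,0,6.5,0],
)

```text
time_s: 23.88
ee_pos: [512.3, -174.6, 19.8]
tcp_rot: [0.0, 0.999, -0.035, -0.0]
ft_force: [-1.7, -0.3, -1.7]
opening: 22.2
grip_force: 30.0
```

Request:
servo_tool(
  series=[255,0,0,0.5,0,255,0,0,0.5,0,0,0,0,0.5,0,0,0,0,0.5,0,0,0,0,0.5,0,0,0,0,0.5,0,0,0,0,0.5,0,0,0,0,0.5,0,0,0,0,-10,0,0,0,0,-50,0,0,0,0,-110,0,0,0,0,-180,0],
)

```text
time_s: 25.38
ee_pos: [511.9, -174.5, 194.5]
tcp_rot: [0.0, 0.999, -0.035, -0.0]
ft_force: [2.2, 0.3, -0.6]
opening: 91.9
grip_force: 0.0
```

```bash
python3 - <<'E'
from h import *
np.set_printoptions(precision=2,suppress=True)
w=cap('wrist','w9.png');c=cap('side','s9.png');s=robot.read_state();print(s['time_s'],s['ee_pos'],s['ft_force'],s['opening'])
for t,z in dict(file=4,mat=0).items():
    for m in robot.mark_of('wrist',t)[:2]: print(t,m['conf'],onz(w,m['xy'],z))
cv2.imwrite('pics/c9.png',np.hstack([w['img'][60:360,200:500],c['img'][130:330,230:500].repeat(1,0)[:, :270] if 0 else cv2.resize(c['img'][200:330,290:450],(369,300))])[:,:,::-1])
E
```

```text
25.475 [ 515.83 -176.23  199.51] [ 0.56 -0.83 -0.66] 91.75229260880862
file 0.77 [ 509.93 -174.02    4.  ]
file 0.59 [513.89  -8.08   4.  ]
mat 0.74 [ 501.99 -171.75    0.  ]
```

View pics/c9.png

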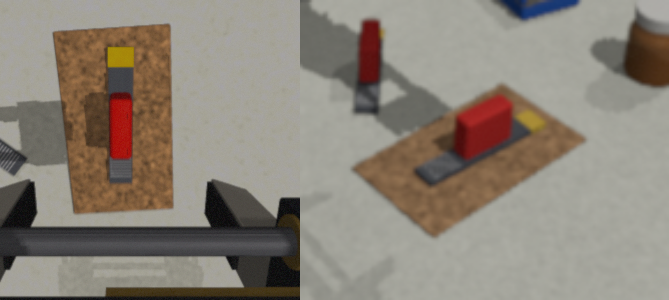

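The file lies flat near the mat's centre (120,115 in the crop), released and clear of the gripper.

```bash
python3 -c "
from workcell import robot
print(robot.hand_in())"
```

```text
the job is handed in; nothing more can be done
None
```

The job is handed in at about 25 s: three forward strokes at roughly 8–9 N left the lip looking flush in the wrist image, and the file lies flat, released, near the mat's centre; the hand-in returned no verdict.

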